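# Open a double-door cupboard: active door, flush bolt, passive door

## Robot

A 6-joint arm with a two-finger parallel gripper is mounted at the origin on a cart in front of the work surface, level with it; the furniture and walls round the work are solid. World frame = base frame: x ahead of the robot, y to its left, z up, the work surface at z = 0. Lengths are in mm, angles in rad, forces in N, time in s.
With the tool pointing down it reaches from about 375 to 900 mm from the base axis. Payload 3.1 kg.
Tool frame: the origin (TCP) lies at the very end of the fingers, on their centre line; the grasp point (between the pads) lies 19 mm behind it (r.grasp_offset is the distance from the TCP to the grasp point, in mm); z points along the fingers, y is the line along which they close (so a half turn about z gives the same grasp; the last joint's range is limited). The gripper opens to 85 mm and grips with 20 to 120 N. Pads are 22 mm wide; open, the fingers measure 114 mm over their backs; the gripper's body (76 mm by 85 mm) begins 54 mm behind the grasp point. The pads swing forward as they close: fully open they stand 13 mm farther back than shut.
Start: joints at [-1.413, 0.527, 1.433, -0, 1.181, -0.178], TCP at [205.975, -590.06, 231.31] pointing down, gripper open.
Joint ranges: [-3.08, 3.08], [-0.75, 2.2], [0.22, 2.44], [-1.43, 4.57], [0, 2.65], [-2.85, 2.85]. Speed limits (rad/s): [2.79, 2.79, 3.14, 3.14, 3.14, 3.14].

## Interface

Orientations are given as a unit quaternion [w, x, y, z].
In Python, from bench import r gives the robot as it stands.
- The arm moves only by the tool send_rows, never from a script. Its argument "increments" is a list of rows, each an object with "xyz": the shift along the tool's x, y, z in mm, a list of three; "turn": the turn, a rotation vector about the tool's x, y, z in rad, a list of three. In form: [{"xyz": [dx, dy, dz], "turn": [wx, wy, wz]}, ...]. A call has 1 to 10 rows; each row is the pose to reach, as a shift and turn from the pose commanded when the call began, along the tool's axes at that moment; what a row does not reach only later rows make up. A row lasts 1/8 s, in which the tool goes at most 62.5 mm and 10.7 degrees, less where a joint would pass 70% of its speed; a pose out of reach is approached as far as the arm can. A call with a gripper value outside its range is refused whole. "fingers" is the opening, from 0 (shut) to 1 (fully open), set as the call begins (left out, the last holds). The fingers move at their own pace and stop on an object; the grip force is fixed at half the most. Time passes only in rows, so rows that repeat a pose let the fingers close. It gives the time, the measured TCP pose, the force, the opening and the grip force at its end, in the units of the state.
- r.read_state(): the state, without advancing time (a new reading comes with each control period).
- r.camera(name): name is "side" or "top" or "wrist"; returns a dict with "img" (480x640x3 uint8, red, green, blue), "fx", "fy", "cx", "cy" (pixels), "D" ([k1, k2, p1, p2, k3] as OpenCV has them; the pictures are not rectified), "R" (3x3) and "t" (3): a world point X has camera coordinates R X + t. Camera axes: x right, y down, z forward; pixel columns grow to the right and rows downward; lengths in mm; the calibration is good to about 2 mm. A picture is of the moment at which its call begins. There is no depth.
- r.finish_job(): hands the job in; it is judged then, once.
The state is a dict: "t": time; "qpos": joint angles; "qvel": joint speeds; "tau": joint torques, N m; "eef_pos": TCP position; "tcp_rot": TCP orientation; "force": force on the tool from outside, world axes, zero at the start; "ft_torque": the same for the moment, N m; "finger_gap": finger opening in mm; "grip_force": force on a finger pad.
Only numpy, scipy, OpenCV 4.12 (cv2) and the standard library are available. Lean on these libraries where they do the work, as an engineer would, in place of code of your own. Each camera call takes 0.05 s, during which the arm holds its last target. There are 200 camera calls.

## Task

The drill in the small grey steel cupboard is too long to come out past one door, so open both. Pull the right-hand door wide open first, then press the flush bolt in the edge of the left-hand door right down to the end of its travel, and only then swing the left-hand door wide open too. Leave both doors standing at least square to the front with the bolt still down, and do not disturb the tin and tools lying round about.

Things in the scene. Friction and masses are not known exactly. Their poses are not given: they have to be found in the camera images.
- cupboard: Fixed grey steel cupboard, 344 mm wide, 180 mm deep without doors, 239 mm high. Origin: centre of its underside; x points to its back, y to its left as seen from the robot, z up. Two upright doors, z 20 to 225 mm and 34 mm thick, close on its front plane x = -90 mm, hinged at their outer edges, swinging towards the robot. The 12 mm roof plate overhangs the front plane by 11 mm.
- right_door (a joint): Angle of the right (active) door, rad: 0 shut, pi/2 square to the front, stop at 1.75. No latch; may start up to 0.05 ajar. Stiff hinge (0.1 N m): stays where it is left. Ends 163 mm from its hinge; its front sheet laps 45 mm over the left door's edge, so the visible joint is at cupboard y = 0. The lap hides the bolt and holds the left door shut.
- left_door (a joint): Angle of the left (passive) door, rad: 0 shut, pi/2 square to the front, stop at 1.75. Cannot open while the flush bolt is up or the right door is shut. Same stiff hinge. Full thickness ends 164 mm from the hinge; beyond that only the rear 10 mm goes on for 45 mm, as a ledge that carries the bolt.
- flush_bolt (a joint): How far the flush bolt is pressed down, m: about 0 shot (its tip 11 mm deep in a slot in the roof's overhang), 0.022 fully down, the left door free. No spring: a friction of about 4 N holds it where it is left.
- right_handle (a point): Middle of the right door's handle: a level steel bow handle along the door, bar 10 mm thick, 90 mm between its two legs, 34 mm below the roof's top. The bar's centre is 40 mm off the door's outer face (35 mm clear behind it, open from above) and 95 mm from the hinge, measured along the door.
- left_handle (a point): Middle of the left door's handle: the same as the right one, mirrored.
- right_hinge (a point): Point on the right door's vertical hinge axis, level with the roof's top: cupboard frame (-90, -165, 239) mm. The axis lies in the door's rear face.
- left_hinge (a point): Point on the left door's vertical hinge axis, level with the roof's top: cupboard frame (-90, 165, 239) mm. The axis lies in the door's rear face.
- thumb_piece (a point): Middle of the top of the bolt's steel thumb piece: 22 mm wide along the door, 16.5 mm deep, sticking out 11 to 28 mm before the front plane from the left door's ledge. Both doors shut: cupboard (-109.5, -23) mm, 24 mm below the roof's top; covered until the right door is open. The left door's full thickness begins 24 mm to its left; its right is then free. Press straight down.
- grease_tin: Bystander: round yellow tin, 85 mm across, 75 mm high; origin at the centre of its underside.
- brake_pad: Bystander: dark brake pad, 44x99x12 mm, lying flat; origin at the centre of its underside.
- adjustable_wrench: Bystander: adjustable wrench, 51x210x12 mm, lying flat; origin at the centre of its underside.
- pliers_blue: Bystander: pliers with blue handles, 66x191x12 mm, lying flat; origin at the centre of its underside.

How it is judged:
By the outcome, as a careful person would: the job done as asked, in the order asked, and still so for the second after the job is handed in, with the robot touching nothing.
It also fails if it takes over 72 s, if anything falls off the work surface, if the arm or the gripper's body presses on something with over 40 N, if the wrist force passes 120 N, or if a joint passes its speed limit or range.

## Working session

There is one attempt and no reset: what is moved stays moved. The work goes in short steps, Python scripts to look and compute and a tool call to move; the robot and the scene stay as the last step left them, time stands still between calls to the robot, and variables do not carry over. Pictures are saved under pics/ and viewed, at most 10 in all, crops included, and the job is handed in when it is done.

Besides the shell and the picture viewer there is one more tool, called after ">>>" by a JSON object that holds its "fn" and its "kwargs". send_rows: Moves the arm, as the interface text tells. Its arguments: {"type":"object","properties":{"increments":{"type":"array"},"fingers":{"type":"number"}},"required":["increments"]}

```bash
mkdir -p pics; ls; python3 - <<'E'
from bench import r
import cv2,numpy as np
s=r.read_state(); print({k:np.round(v,3).tolist() for k,v in s.items()})
for n in ["top","side"]:
    c=r.camera(n); cv2.imwrite(f"pics/{n}0.png",c["img"][:,:,::-1]); print(n,c["fx"],c["cx"],c["cy"],c["D"],np.round(c["R"],3).tolist(),np.round(c["t"],1))
E
```

```text
pics
{'t': 0.0, 'qpos': [-1.413, 0.528, 1.434, 0.0, 1.181, -0.179], 'qvel': [-0.002, -0.0, -0.002, 0.001, -0.0, -0.001], 'tau': [-0.001, -44.235, -17.803, -0.0, 0.009, 0.0], 'eef_pos': [205.873, -589.352, 230.328], 'tcp_rot': [-0.001, 0.986, 0.167, 0.0], 'force': [-0.538, -1.0, -0.194], 'ft_torque': [0.003, 0.021, 0.051], 'grip_force': 0.0, 'finger_gap': 85.017}
top 519.3987280979729 326.07216993116 236.53916998497854 [0.00959189 0.         0.         0.         0.        ] [[-0.029, -1.0, -0.01], [-0.993, 0.03, -0.111], [0.112, 0.007, -0.994]] [ 253.9  525.3 1474.4]
side 437.43423289245527 321.9446871989666 244.45070470793377 [-0.05272476  0.          0.          0.          0.        ] [[-0.829, -0.559, 0.002], [-0.365, 0.539, -0.759], [0.423, -0.63, -0.651]] [539.6 180.  966.6]
```

View pics/top0.png

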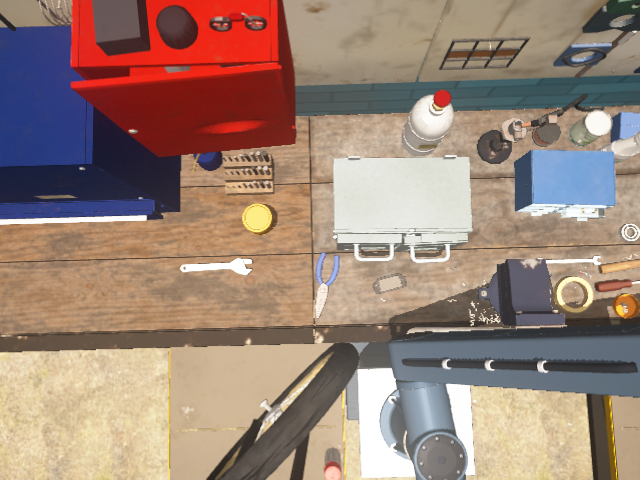

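View pics/side0.png

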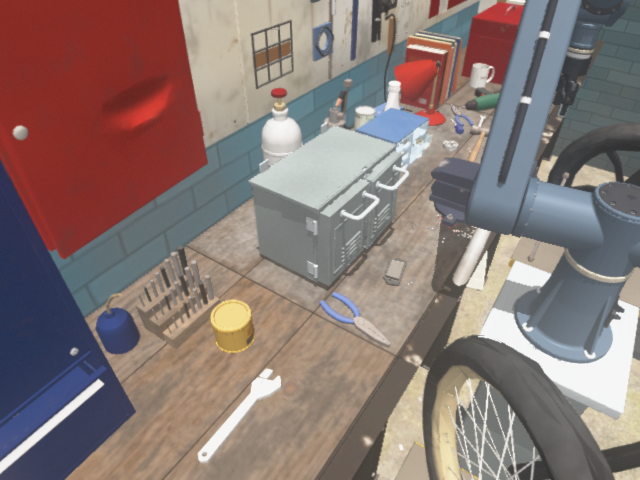

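```bash
python3 - <<'E'
import cv2,numpy as np
a=cv2.imread("pics/top0.png")[140:340,320:586]; a=cv2.resize(a,None,fx=3,fy=3,interpolation=cv2.INTER_CUBIC)
cv2.imwrite("pics/c1.png",a)
b=cv2.imread("pics/side0.png")[110:300,240:500]; b=cv2.resize(b,None,fx=3,fy=3,interpolation=cv2.INTER_CUBIC)
cv2.imwrite("pics/c2.png",b)
E
```

```text
(no output)
```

View pics/c1.png

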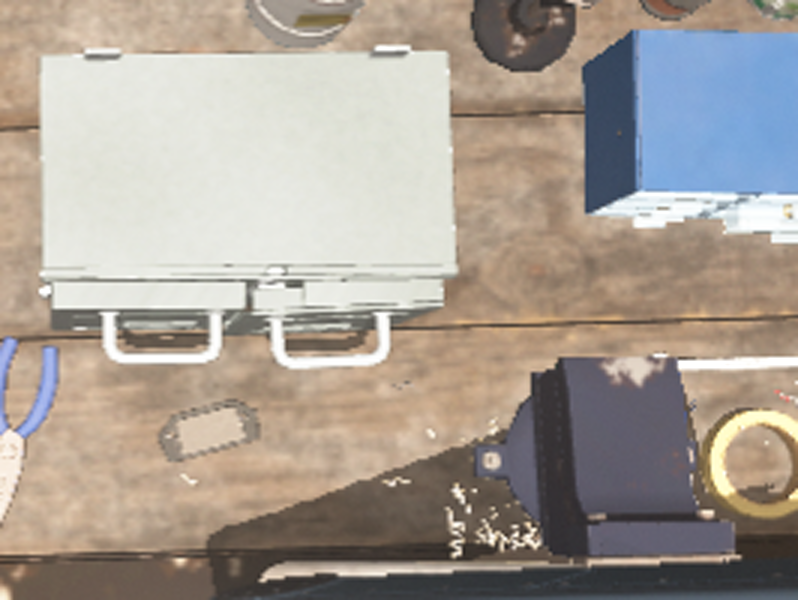

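View pics/c2.png

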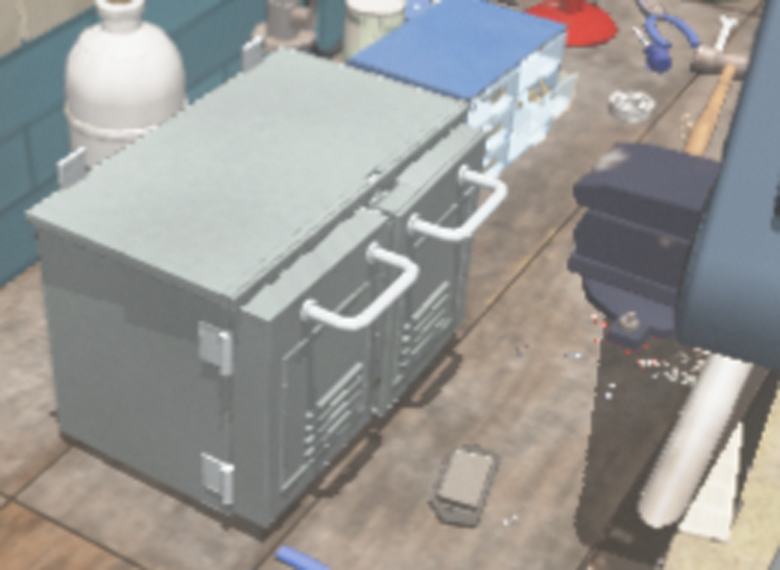

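```bash
cat > h.py <<'E'
import cv2,numpy as np
from scipy.optimize import least_squares
from scipy.spatial.transform import Rotation as R
def proj(c,X):
    K=np.array([[c["fx"],0,c["cx"]],[0,c["fy"],c["cy"]],[0,0,1.]])
    return cv2.projectPoints(np.atleast_2d(X).astype(float),cv2.Rodrigues(np.array(c["R"]))[0],np.array(c["t"],float),K,np.array(c["D"],float))[0][:,0]
def T(p,X):
    X=np.atleast_2d(X).astype(float); a=p[2]; c,s=np.cos(a),np.sin(a)
    return np.c_[p[0]+c*X[:,0]-s*X[:,1],p[1]+s*X[:,0]+c*X[:,1],X[:,2]]
def door(side,th,along,out,z):
    # point on door in cupboard frame; side +1 left, -1 right; along from hinge, out from rear face
    d=np.array([-np.sin(th),-side*np.cos(th)]); n=np.array([-np.cos(th),side*np.sin(th)])
    q=np.array([-90,side*165])+along*d+out*n
    return [q[0],q[1],z]
E
cat > m.py <<'E'
from bench import r
from h import *
ct=r.camera("top"); cs=r.camera("side")
roof=np.array([[90,172,239],[90,-172,239],[-101,-172,239],[-101,172,239]])
o=np.array([[41,55],[449,50],[457,273],[41,278]])/3+[320,140]
so=np.array([[30,215],[280,52],[468,103],[235,297]])/3+[240,110] # bl,br,fr,fl
f=lambda p:np.r_[(proj(ct,T(p,roof))-o).ravel(),(proj(cs,T(p,roof))-so).ravel()]
s=least_squares(f,[600,0,0]);p=s.x;print(p,np.round(s.fun,1))
for sd in (1,-1):
  for th in (0,.05):
    X=T(p,[door(sd,th,50,74,205),door(sd,th,140,74,205),door(sd,th,95,74,205)])
    print(sd,th,np.round(X[2]),((proj(ct,X)-[320,140])*3).round().tolist(),((proj(cs,X)-[240,110])*3).round().tolist())
np.save("p.npy",p)
E
python3 m.py
```

```text
[ 6.13460678e+02  4.30000313e+01 -1.50541173e-02] [-0.6  0.8 -0.6  0.2  0.2  0.9  0.5  1.3 -1.8 -1.6  0.2 -2.8  0.1 -0.7
 -0.4 -0.1]
1 0 [451. 115. 205.] [[111.0, 359.0], [217.0, 358.0], [164.0, 358.0]] [[354.0, 327.0], [417.0, 267.0], [386.0, 296.0]]
1 0.05 [446. 119. 205.] [[106.0, 362.0], [213.0, 366.0], [159.0, 364.0]] [[354.0, 331.0], [422.0, 273.0], [389.0, 301.0]]
-1 0 [448. -25. 205.] [[382.0, 355.0], [276.0, 357.0], [329.0, 356.0]] [[500.0, 187.0], [448.0, 237.0], [475.0, 211.0]]
-1 0.05 [444. -28. 205.] [[387.0, 358.0], [281.0, 365.0], [334.0, 362.0]] [[505.0, 186.0], [458.0, 237.0], [482.0, 211.0]]
```

```bash
cat >> h.py <<'E'
def tri(c1,u1,c2,u2):
    f=lambda X:np.r_[(proj(c1,X)-u1).ravel(),(proj(c2,X)-u2).ravel()]
    s=least_squares(f,[500,0,100.]);return s.x.round(),np.abs(s.fun).max().round(1)
def rows(s,goals):
    """rows from state s to goals [(x,y,z,yaw)], tool down"""
    R0=R.from_quat(np.roll(s["tcp_rot"],-1)); p0=np.array(s["eef_pos"])
    for g in goals:
        G=R.from_matrix(np.c_[[np.cos(g[3]),np.sin(g[3]),0],[np.sin(g[3]),-np.cos(g[3]),0],[0,0,-1]])
        print('{"xyz":',(R0.inv().apply(np.array(g[:3])-p0)).round().astype(int).tolist(),',"turn":',(R0.inv()*G).as_rotvec().round(2).tolist(),'},')
E
python3 - <<'E'
from bench import r
from h import *
p=np.load("p.npy");ct=r.camera("top"); cs=r.camera("side")
C=lambda u:np.array(u)/3+[320,140]; S=lambda u:np.array(u)/3+[240,110]
print("vise",tri(ct,C([565,360]),cs,S([575,188])),"nub",tri(ct,C([490,460]),cs,S([628,320])))
print("Rhandle",tri(ct,C([329,362]),cs,S([480,211])))
print("tin",tri(ct,[257,218],cs,[232,313]), "pad",tri(ct,C([210,430]),cs,S([466,480])))
for sd in(1,-1):
  for th in(0,.4,.8,1.2,1.57,1.66):
    print(sd,th,[T(p,door(sd,th,a,o,205))[0].round()[:2].tolist() for a,o in((95,74),(163,34),(140,79))])
print("thumb",T(p,[-109.5,-23,215]).round(1))
psi=p[2]
rows(r.read_state(),[(206,-590,300,np.pi/2+psi),(T(p,door(-1,0.04,95,74+10,300))[0].tolist()+[np.pi/2+psi+.04])])
E
```

```text
vise (array([ 445., -255.,  112.]), np.float64(0.1)) nub (array([ 356., -208.,   22.]), np.float64(0.1))
Rhandle (array([444., -24., 207.]), np.float64(0.1))
tin (array([584., 430.,  77.]), np.float64(0.5)) pad (array([392.,  56.,   4.]), np.float64(0.3))
1 0 [[451.0, 115.0], [490.0, 47.0], [445.0, 71.0]]
1 0.4 [[420.0, 152.0], [429.0, 74.0], [397.0, 113.0]]
1 0.8 [[406.0, 198.0], [384.0, 122.0], [370.0, 171.0]]
1 1.2 [[411.0, 246.0], [361.0, 184.0], [367.0, 235.0]]
1 1.57 [[432.0, 285.0], [363.0, 246.0], [387.0, 290.0]]
1 1.66 [[439.0, 293.0], [367.0, 260.0], [395.0, 302.0]]
-1 0 [[448.0, -25.0], [489.0, 43.0], [444.0, 21.0]]
-1 0.4 [[417.0, -60.0], [428.0, 18.0], [395.0, -21.0]]
-1 0.8 [[401.0, -106.0], [382.0, -29.0], [366.0, -77.0]]
-1 1.2 [[405.0, -153.0], [357.0, -91.0], [362.0, -141.0]]
-1 1.57 [[425.0, -193.0], [357.0, -152.0], [380.0, -197.0]]
-1 1.66 [[432.0, -201.0], [361.0, -167.0], [387.0, -210.0]]
thumb [[503.6  21.7 215. ]]
{"xyz": [0, 0, -69] ,"turn": [-0.0, -0.0, -1.22] },
{"xyz": [401, -455, -69] ,"turn": [-0.0, -0.0, -1.26] },
```

>>> {"fn": "send_rows", "kwargs": {"fingers": 0.4, "increments": [{"xyz":[0,0,-69],"turn":[0,0,-0.15]},{"xyz":[0,0,-69],"turn":[0,0,-0.3]},{"xyz":[50,-57,-69],"turn":[0,0,-0.45]},{"xyz":[100,-114,-69],"turn":[0,0,-0.6]},{"xyz":[150,-171,-69],"turn":[0,0,-0.75]},{"xyz":[185,-210,-69],"turn":[0,0,-0.9]},{"xyz":[220,-250,-69],"turn":[0,0,-1.05]},{"xyz":[255,-290,-69],"turn":[0,0,-1.2]},{"xyz":[290,-330,-69],"turn":[0,0,-1.26]},{"xyz":[325,-370,-69],"turn":[0,0,-1.26]}]}}

```text
t: 1.55
eef_pos: [391.3, -131.6, 300.6]
tcp_rot: [0.0, 0.698, 0.716, 0.0]
force: [0.7, -0.1, -0.1]
finger_gap: 33.8
grip_force: 0.0
```

```bash
python3 - <<'E'
from bench import r
from h import *
p=np.load("p.npy");s=r.read_state();print(s["t"],s["eef_pos"],s["tcp_rot"],s["finger_gap"],s["qpos"])
rows(s,[T(p,door(-1,0.04,95,84,z))[0].tolist()+[np.pi/2+p[2]+.04] for z in(300,)])
E
```

```text
1.55 [ 391.30726636 -131.58866004  300.61368339] [4.52288458e-04 6.98022707e-01 7.16075461e-01 1.74566901e-04] 33.75972765084889 [-5.96757098e-01  1.40267388e-01  1.83522671e+00  2.01855253e-04
  1.16514685e+00 -6.22367810e-01]
{"xyz": [103, 46, 1] ,"turn": [0.0, 0.0, 0.0] },
```

>>> {"fn": "send_rows", "kwargs": {"increments": [{"xyz":[50,23,0],"turn":[0,0,0]},{"xyz":[103,46,0],"turn":[0,0,0]},{"xyz":[103,46,0],"turn":[0,0,0]},{"xyz":[103,46,0],"turn":[0,0,0]}]}}

```text
t: 2.05
eef_pos: [434.1, -29.5, 300.3]
tcp_rot: [0.0, 0.698, 0.716, -0.0]
force: [-0.5, -0.3, -0.6]
finger_gap: 33.8
grip_force: 0.0
```

```bash
python3 - <<'E'
from bench import r
from h import *
p=np.load("p.npy");s=r.read_state();print(s["t"],s["eef_pos"])
a=r.camera("wrist");cv2.imwrite("pics/w1.png",a["img"][:,:,::-1])
for th in (0,.04):print(proj(a,T(p,[door(-1,th,50,74,205),door(-1,th,140,74,205)])).round())
print(proj(a,T(p,[[-101,0,239]])))
rows(s,[T(p,door(-1,0.04,95,84,z))[0].tolist()+[np.pi/2+p[2]+.04] for z in(240,180,)])
E
```

```text
2.05 [434.1424119  -29.54329257 300.29419105]
[[342. 288.]
 [350. 155.]]
[[339. 292.]
 [341. 160.]]
[[479.50869091 118.68206085]]
{"xyz": [2, 1, 60] ,"turn": [-0.0, 0.0, 0.0] },
{"xyz": [2, 1, 120] ,"turn": [-0.0, 0.0, 0.0] },
```

View pics/w1.png

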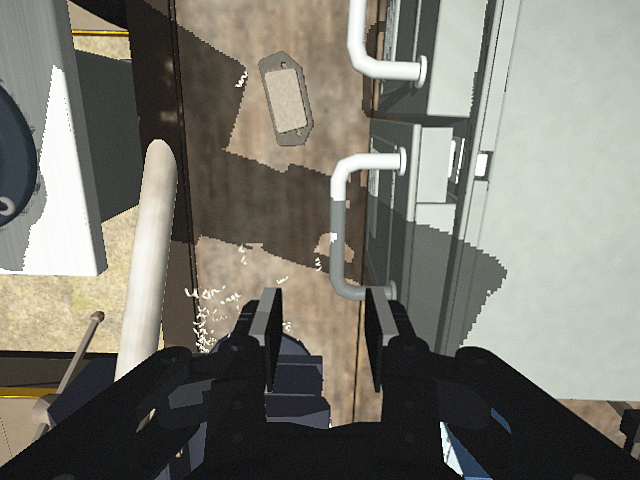

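>>> {"fn": "send_rows", "kwargs": {"increments": [{"xyz":[2,2,40],"turn":[0,0,0]},{"xyz":[2,2,70],"turn":[0,0,0]},{"xyz":[2,2,95],"turn":[0,0,0]},{"xyz":[2,2,120],"turn":[0,0,0]},{"xyz":[2,2,120],"turn":[0,0,0]},{"xyz":[2,2,120],"turn":[0,0,0]}]}}

```text
t: 2.85
eef_pos: [436.4, -28.6, 180.9]
tcp_rot: [0.0, 0.699, 0.715, 0.0]
force: [0.1, 0.2, 0.1]
finger_gap: 34.2
grip_force: 0.0
```

```bash
cat > swing.py <<'E'
import sys
from bench import r
from h import *
p=np.load("p.npy");s=r.read_state();print(s["t"],s["eef_pos"].round(1),s["force"].round(1),s["qpos"].round(2))
sd=int(sys.argv[1]); off=float(sys.argv[2])
rows(s,[T(p,door(sd,th,95,74+off,180))[0].tolist()+[np.pi/2+p[2]-sd*th] for th in map(float,sys.argv[3:])])
E
python3 swing.py -1 12 .04 .12 .2 .28 .36 .44 .52 .6 .68 .76
```

```text
2.85 [436.4 -28.6 180.9] [0.1 0.2 0.1] [-0.32  0.36  1.94 -0.    0.84 -0.34]
{"xyz": [1, -4, 1] ,"turn": [0.0, 0.0, -0.0] },
{"xyz": [-6, -11, 1] ,"turn": [0.0, 0.0, -0.08] },
{"xyz": [-14, -18, 1] ,"turn": [0.0, 0.0, -0.16] },
{"xyz": [-22, -24, 1] ,"turn": [0.0, 0.0, -0.24] },
{"xyz": [-31, -29, 1] ,"turn": [0.0, 0.0, -0.32] },
{"xyz": [-40, -34, 1] ,"turn": [0.0, 0.0, -0.4] },
{"xyz": [-50, -38, 1] ,"turn": [0.0, 0.0, -0.48] },
{"xyz": [-59, -41, 1] ,"turn": [0.0, 0.0, -0.56] },
{"xyz": [-69, -43, 1] ,"turn": [0.0, 0.0, -0.64] },
{"xyz": [-79, -45, 1] ,"turn": [0.0, 0.0, -0.72] },
```

>>> {"fn": "send_rows", "kwargs": {"increments": [{"xyz":[1,-4,0],"turn":[0,0,0]},{"xyz":[-6,-11,0],"turn":[0,0,-0.08]},{"xyz":[-14,-18,0],"turn":[0,0,-0.16]},{"xyz":[-22,-24,0],"turn":[0,0,-0.24]},{"xyz":[-31,-29,0],"turn":[0,0,-0.32]},{"xyz":[-40,-34,0],"turn":[0,0,-0.4]},{"xyz":[-50,-38,0],"turn":[0,0,-0.48]},{"xyz":[-59,-41,0],"turn":[0,0,-0.56]},{"xyz":[-69,-43,0],"turn":[0,0,-0.64]},{"xyz":[-79,-45,0],"turn":[0,0,-0.72]}]}}

```text
t: 4.1
eef_pos: [393.5, -107.6, 181.1]
tcp_rot: [0.001, 0.4, 0.916, 0.0]
force: [2.4, 1.1, 0.6]
finger_gap: 34.3
grip_force: 1.0
```

```bash
python3 swing.py -1 12 .84 .92 1.0 1.08 1.16 1.24 1.32 1.4 1.48 1.56 1.6 1.64 1.68
```

```text
4.1 [ 393.5 -107.6  181.1] [2.4 1.1 0.6] [-0.54  0.33  2.01  0.    0.8  -1.29]
{"xyz": [-8, -8, 1] ,"turn": [0.0, 0.0, -0.08] },
{"xyz": [-16, -15, 1] ,"turn": [0.0, 0.0, -0.16] },
{"xyz": [-24, -21, 1] ,"turn": [0.0, 0.0, -0.24] },
{"xyz": [-33, -27, 1] ,"turn": [0.0, 0.0, -0.32] },
{"xyz": [-42, -31, 1] ,"turn": [0.0, 0.0, -0.4] },
{"xyz": [-51, -35, 1] ,"turn": [0.0, 0.0, -0.48] },
{"xyz": [-61, -39, 1] ,"turn": [0.0, 0.0, -0.56] },
{"xyz": [-71, -41, 1] ,"turn": [0.0, 0.0, -0.64] },
{"xyz": [-81, -43, 1] ,"turn": [0.0, 0.0, -0.72] },
{"xyz": [-91, -43, 1] ,"turn": [0.0, 0.0, -0.8] },
{"xyz": [-97, -43, 1] ,"turn": [0.0, 0.0, -0.84] },
{"xyz": [-102, -43, 1] ,"turn": [0.0, 0.0, -0.88] },
{"xyz": [-107, -43, 1] ,"turn": [0.0, 0.0, -0.92] },
```

The door is following, with about 2.6 N at the wrist.

>>> {"fn": "send_rows", "kwargs": {"increments": [{"xyz":[-8,-8,0],"turn":[0,0,-0.08]},{"xyz":[-16,-15,0],"turn":[0,0,-0.16]},{"xyz":[-24,-21,0],"turn":[0,0,-0.24]},{"xyz":[-33,-27,0],"turn":[0,0,-0.32]},{"xyz":[-42,-31,0],"turn":[0,0,-0.4]},{"xyz":[-51,-35,0],"turn":[0,0,-0.48]},{"xyz":[-61,-39,0],"turn":[0,0,-0.56]},{"xyz":[-71,-41,0],"turn":[0,0,-0.64]},{"xyz":[-81,-43,0],"turn":[0,0,-0.72]},{"xyz":[-91,-43,0],"turn":[0,0,-0.8]}]}}

```text
t: 5.35
eef_pos: [423.7, -203.0, 181.1]
tcp_rot: [0.001, 0.012, 1.0, 0.0]
force: [0.4, 2.9, 2.0]
finger_gap: 34.2
grip_force: 1.2
```

```bash
python3 swing.py -1 12 1.6 1.64 1.68 1.7
```

```text
5.35 [ 423.7 -203.   181.1] [0.4 2.9 2. ] [-0.69  0.4   1.87  0.    0.88 -2.23]
{"xyz": [-4, -5, 1] ,"turn": [0.0, 0.0, -0.04] },
{"xyz": [-7, -8, 1] ,"turn": [0.0, 0.0, -0.08] },
{"xyz": [-11, -12, 1] ,"turn": [0.0, 0.0, -0.12] },
{"xyz": [-13, -14, 1] ,"turn": [0.0, 0.0, -0.14] },
```

>>> {"fn": "send_rows", "kwargs": {"increments": [{"xyz":[-4,-5,0],"turn":[0,0,-0.04]},{"xyz":[-7,-8,0],"turn":[0,0,-0.08]},{"xyz":[-11,-12,0],"turn":[0,0,-0.12]},{"xyz":[-13,-14,0],"turn":[0,0,-0.14]},{"xyz":[-13,-14,0],"turn":[0,0,-0.14]},{"xyz":[-13,-14,0],"turn":[0,0,-0.14]},{"xyz":[-13,-6,0],"turn":[0,0,-0.14]},{"xyz":[-13,-6,0],"turn":[0,0,-0.14]},{"xyz":[-13,-6,-40],"turn":[0,0,-0.14]},{"xyz":[-13,-6,-90],"turn":[0,0,-0.14]}]}}

```text
t: 6.6
eef_pos: [435.4, -209.6, 270.3]
tcp_rot: [-0.001, -0.057, 0.998, 0.001]
force: [0.3, -0.9, 0.4]
finger_gap: 34.1
grip_force: 0.0
```

```bash
python3 - <<'E'
from bench import r
from h import *
p=np.load("p.npy");s=r.read_state();print(s["t"],s["eef_pos"].round(1),s["force"].round(1),s["qpos"].round(2))
t=T(p,[-117,-23,0])[0]; y=np.pi+p[2]
rows(s,[(s["eef_pos"][0],s["eef_pos"][1],310,y),(t[0],t[1],310,y)])
E
```

```text
6.6 [ 435.4 -209.6  270.3] [ 0.3 -0.9  0.4] [-0.68  0.29  1.73 -0.    1.13 -2.36]
{"xyz": [0, 0, -40] ,"turn": [0.0, -0.0, 0.13] },
{"xyz": [-87, 223, -40] ,"turn": [0.0, -0.0, 0.13] },
```

>>> {"fn": "send_rows", "kwargs": {"fingers": 0, "increments": [{"xyz":[0,0,-40],"turn":[0,0,0.0]},{"xyz":[-20,50,-40],"turn":[0,0,0.05]},{"xyz":[-40,100,-40],"turn":[0,0,0.1]},{"xyz":[-60,150,-40],"turn":[0,0,0.13]},{"xyz":[-75,190,-40],"turn":[0,0,0.13]},{"xyz":[-87,223,-40],"turn":[0,0,0.13]},{"xyz":[-87,223,-40],"turn":[0,0,0.13]},{"xyz":[-87,223,-40],"turn":[0,0,0.13]}]}}

```text
t: 7.6
eef_pos: [497.0, 21.0, 310.2]
tcp_rot: [-0.0, 0.008, 1.0, -0.0]
force: [-0.3, 0.3, -0.0]
finger_gap: -0.2
grip_force: 0.0
```

```bash
python3 - <<'E'
from bench import r
from h import *
p=np.load("p.npy");s=r.read_state();print(s["t"],s["eef_pos"].round(1),s["force"].round(1),s["qpos"].round(2))
a=r.camera("wrist");cv2.imwrite("pics/w2.png",a["img"][:,:,::-1])
th=np.array([[-101,-12,215],[-118,-12,215],[-118,-34,215],[-101,-34,215],[-109.5,-23,215]])
print("thumb pix",proj(a,T(p,th)).round().tolist(),"tip",proj(a,s["eef_pos"]).round())
print("roof corner R",proj(a,T(p,[-101,-172,239])).round())
t=T(p,[-117,-23,0])[0]; y=np.pi+p[2]
rows(s,[(t[0],t[1],z,y) for z in(225,215,205,193)])
E
```

```text
7.6 [497.   21.  310.2] [-0.3  0.3 -0. ] [-0.18  0.26  1.64 -0.    1.24 -1.74]
thumb pix [[344.0, 257.0], [345.0, 233.0], [311.0, 233.0], [311.0, 257.0], [328.0, 245.0]] tip [[328. 306.]]
roof corner R [[ 85. 271.]]
{"xyz": [1, 1, 85] ,"turn": [-0.0, -0.0, -0.0] },
{"xyz": [1, 1, 95] ,"turn": [-0.0, -0.0, -0.0] },
{"xyz": [1, 1, 105] ,"turn": [-0.0, -0.0, -0.0] },
{"xyz": [1, 1, 117] ,"turn": [-0.0, -0.0, -0.0] },
```

View pics/w2.png

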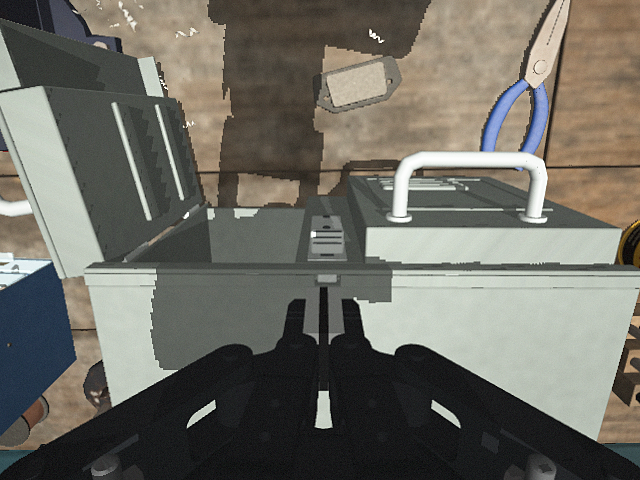

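>>> {"fn": "send_rows", "kwargs": {"increments": [{"xyz":[2,0,30],"turn":[0,0,0]},{"xyz":[2,0,60],"turn":[0,0,0]},{"xyz":[2,0,80],"turn":[0,0,0]},{"xyz":[2,0,88],"turn":[0,0,0]},{"xyz":[2,0,92],"turn":[0,0,0]},{"xyz":[2,0,96],"turn":[0,0,0]},{"xyz":[2,0,100],"turn":[0,0,0]},{"xyz":[2,0,103],"turn":[0,0,0]},{"xyz":[2,0,103],"turn":[0,0,0]}]}}

```text
t: 8.78
eef_pos: [495.6, 21.4, 207.5]
tcp_rot: [0.001, 0.008, 1.0, -0.0]
force: [1.0, -1.1, 1.4]
finger_gap: -0.0
grip_force: 0.7
```

>>> {"fn": "send_rows", "kwargs": {"increments": [{"xyz":[0,0,3],"turn":[0,0,0]},{"xyz":[0,0,6],"turn":[0,0,0]},{"xyz":[0,0,9],"turn":[0,0,0]},{"xyz":[0,0,11],"turn":[0,0,0]},{"xyz":[0,0,11],"turn":[0,0,0]}]}}

```text
t: 9.4
eef_pos: [494.9, 21.8, 195.9]
tcp_rot: [-0.0, 0.008, 1.0, 0.0]
force: [0.2, -0.6, 0.9]
finger_gap: 0.3
grip_force: 0.4
```

>>> {"fn": "send_rows", "kwargs": {"increments": [{"xyz":[0,0,1],"turn":[0,0,0]},{"xyz":[0,0,2],"turn":[0,0,0]},{"xyz":[0,0,3],"turn":[0,0,0]},{"xyz":[0,0,4],"turn":[0,0,0]}]}}

```text
t: 9.9
eef_pos: [495.6, 21.6, 192.9]
tcp_rot: [0.001, 0.008, 1.0, 0.0]
force: [-2.8, 0.3, 11.3]
finger_gap: -0.1
grip_force: 5.8
```

```bash
python3 - <<'E'
from bench import r
from h import *
s=r.read_state();print(s["t"],s["eef_pos"].round(1),s["force"].round(1))
a=r.camera("wrist");cv2.imwrite("pics/w3.png",a["img"][150:330,200:460,::-1].repeat(3,0).repeat(3,1))
E
```

```text
9.9 [495.6  21.6 192.9] [-2.8  0.3 11.3]
```

View pics/w3.png

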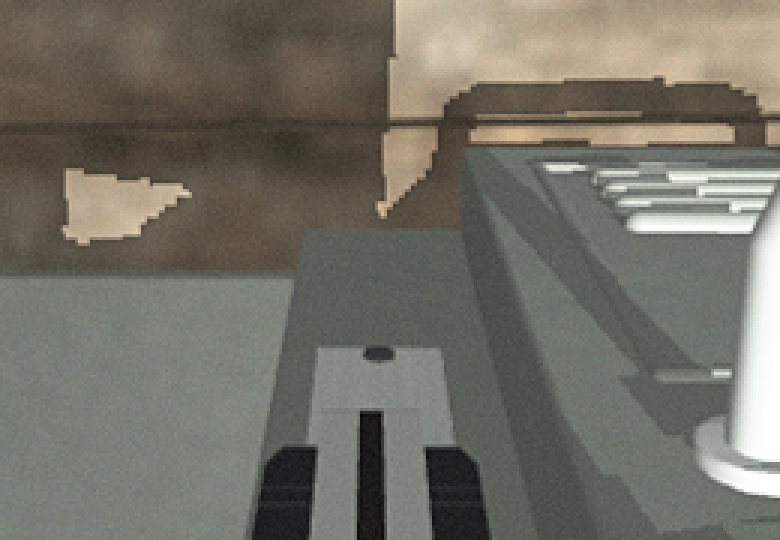

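>>> {"fn": "send_rows", "kwargs": {"increments": [{"xyz":[0,0,1],"turn":[0,0,0]},{"xyz":[0,0,2],"turn":[0,0,0]},{"xyz":[0,0,2],"turn":[0,0,0]}]}}

```text
t: 10.32
eef_pos: [495.6, 21.6, 192.7]
tcp_rot: [0.001, 0.008, 1.0, -0.0]
force: [-3.6, 0.4, 19.0]
finger_gap: -0.0
grip_force: 9.6
```

>>> {"fn": "send_rows", "kwargs": {"increments": [{"xyz":[0,0,-20],"turn":[0,0,0]},{"xyz":[0,0,-60],"turn":[0,0,0]},{"xyz":[0,0,-117],"turn":[0,0,0]},{"xyz":[0,0,-117],"turn":[0,0,0]},{"xyz":[0,0,-117],"turn":[0,0,0]}]}}

```text
t: 10.95
eef_pos: [494.5, 21.8, 306.6]
tcp_rot: [-0.001, 0.008, 1.0, 0.0]
force: [0.2, -0.2, -0.4]
finger_gap: 0.3
grip_force: 0.0
```

```bash
python3 - <<'E'
from bench import r
from h import *
p=np.load("p.npy");s=r.read_state();print(s["t"],s["eef_pos"].round(1),s["force"].round(1))
a=r.camera("wrist");w=a["img"][150:330,200:460,::-1].repeat(3,0).repeat(3,1)
cv2.imwrite("pics/w4.png",w)
for z in(215,193):
  print(proj(a,T(p,[[-101,-12,z],[-118,-12,z],[-118,-34,z]])).round(1).tolist(), )
print("left handle",proj(a,T(p,[door(1,0,50,74,205),door(1,0,140,74,205)])).round())
rows(s,[T(p,door(1,0,95,84,310))[0].tolist()+[np.pi/2+p[2]]])
E
```

```text
10.95 [494.5  21.8 306.6] [ 0.2 -0.2 -0.4]
[[343.2, 262.6], [343.6, 238.3], [309.6, 238.3]]
[[341.7, 251.1], [342.0, 228.4], [310.7, 228.4]]
left handle [[543. 165.]
 [402. 165.]]
{"xyz": [55, 93, -3] ,"turn": [-0.0, -0.0, 1.57] },
```

View pics/w4.png

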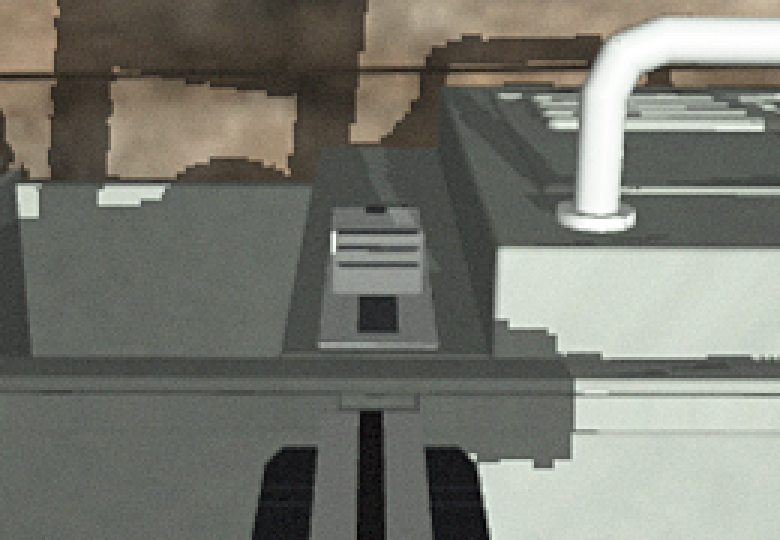

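The thumb piece now sits at columns 311–341, with its front edge at about row 228. That matches the fully-down prediction, so I'm moving on to the left handle.

>>> {"fn": "send_rows", "kwargs": {"fingers": 0.4, "increments": [{"xyz":[10,10,-3],"turn":[0,0,0.17]},{"xyz":[20,30,-3],"turn":[0,0,0.34]},{"xyz":[30,50,-3],"turn":[0,0,0.51]},{"xyz":[40,70,-3],"turn":[0,0,0.68]},{"xyz":[56,93,-3],"turn":[0,0,0.85]},{"xyz":[56,93,-3],"turn":[0,0,1.02]},{"xyz":[56,93,-3],"turn":[0,0,1.19]},{"xyz":[56,93,-3],"turn":[0,0,1.36]},{"xyz":[56,93,-3],"turn":[0,0,1.57]},{"xyz":[56,93,-3],"turn":[0,0,1.57]}]}}

```text
t: 12.25
eef_pos: [439.6, 115.4, 308.6]
tcp_rot: [-0.001, 0.712, 0.702, -0.001]
force: [0.1, 0.7, -1.1]
finger_gap: 34.1
grip_force: 0.0
```

```bash
python3 - <<'E'
from bench import r
from h import *
p=np.load("p.npy");s=r.read_state();print(s["t"],s["eef_pos"].round(1),s["force"].round(1),s["qpos"].round(2))
rows(s,[T(p,door(1,0,95,85,180))[0].tolist()+[np.pi/2+p[2]]])
E
```

```text
12.25 [439.6 115.4 308.6] [ 0.1  0.7 -1.1] [0.01 0.2  1.73 0.   1.21 0.02]
{"xyz": [0, 0, 129] ,"turn": [-0.0, 0.0, 0.0] },
```

>>> {"fn": "send_rows", "kwargs": {"increments": [{"xyz":[0,0,40],"turn":[0,0,0]},{"xyz":[0,0,75],"turn":[0,0,0]},{"xyz":[0,0,105],"turn":[0,0,0]},{"xyz":[0,0,128],"turn":[0,0,0]},{"xyz":[0,0,128],"turn":[0,0,0]},{"xyz":[0,0,128],"turn":[0,0,0]}]}}

```text
t: 13.0
eef_pos: [441.0, 115.4, 182.5]
tcp_rot: [0.0, 0.712, 0.702, 0.0]
force: [-0.1, 0.2, -0.7]
finger_gap: 34.1
grip_force: 0.0
```

```bash
python3 swing.py 1 12 .0 .08 .16 .24 .32 .4 .48 .56 .64 .72 
```

```text
13.0 [441.  115.4 182.5] [-0.1  0.2 -0.7] [0.01 0.38 1.9  0.   0.86 0.02]
{"xyz": [0, -2, 3] ,"turn": [0.0, -0.0, 0.0] },
{"xyz": [7, -10, 3] ,"turn": [0.0, -0.0, 0.08] },
{"xyz": [15, -16, 3] ,"turn": [0.0, -0.0, 0.16] },
{"xyz": [23, -23, 3] ,"turn": [0.0, -0.0, 0.24] },
{"xyz": [32, -28, 3] ,"turn": [0.0, -0.0, 0.32] },
{"xyz": [41, -33, 3] ,"turn": [0.0, -0.0, 0.4] },
{"xyz": [51, -37, 3] ,"turn": [0.0, -0.0, 0.48] },
{"xyz": [60, -40, 3] ,"turn": [0.0, -0.0, 0.56] },
{"xyz": [70, -42, 3] ,"turn": [0.0, -0.0, 0.64] },
{"xyz": [80, -44, 3] ,"turn": [0.0, -0.0, 0.72] },
```

>>> {"fn": "send_rows", "kwargs": {"increments": [{"xyz":[0,-2,2],"turn":[0,0,0]},{"xyz":[3,-6,2],"turn":[0,0,0.04]},{"xyz":[7,-10,2],"turn":[0,0,0.08]},{"xyz":[11,-13,2],"turn":[0,0,0.12]},{"xyz":[15,-16,2],"turn":[0,0,0.16]}]}}

```text
t: 13.62
eef_pos: [425.7, 130.7, 181.2]
tcp_rot: [0.001, 0.766, 0.642, 0.001]
force: [1.1, -1.3, -0.3]
finger_gap: 34.1
grip_force: 0.4
```

```bash
python3 swing.py 1 12  .24 .32 .4 .48 .56 .64 .72 .8 .88 .96 1.04
```

```text
13.625 [425.7 130.7 181.2] [ 1.1 -1.3 -0.3] [ 0.05  0.37  1.92 -0.    0.84  0.22]
{"xyz": [7, -8, 1] ,"turn": [0.0, -0.0, 0.08] },
{"xyz": [15, -15, 1] ,"turn": [0.0, -0.0, 0.16] },
{"xyz": [23, -21, 1] ,"turn": [0.0, -0.0, 0.24] },
{"xyz": [32, -27, 1] ,"turn": [0.0, -0.0, 0.32] },
{"xyz": [41, -31, 1] ,"turn": [0.0, -0.0, 0.4] },
{"xyz": [50, -35, 1] ,"turn": [0.0, -0.0, 0.48] },
{"xyz": [60, -38, 1] ,"turn": [0.0, -0.0, 0.56] },
{"xyz": [70, -41, 1] ,"turn": [0.0, -0.0, 0.64] },
{"xyz": [80, -42, 1] ,"turn": [0.0, -0.0, 0.72] },
{"xyz": [90, -43, 1] ,"turn": [0.0, -0.0, 0.8] },
{"xyz": [101, -43, 1] ,"turn": [0.0, -0.0, 0.88] },
```

The door is coming freely at about 1.7 N.

>>> {"fn": "send_rows", "kwargs": {"increments": [{"xyz":[7,-8,1],"turn":[0,0,0.08]},{"xyz":[15,-15,1],"turn":[0,0,0.16]},{"xyz":[23,-21,1],"turn":[0,0,0.24]},{"xyz":[32,-27,1],"turn":[0,0,0.32]},{"xyz":[41,-31,1],"turn":[0,0,0.4]},{"xyz":[50,-35,1],"turn":[0,0,0.48]},{"xyz":[60,-38,1],"turn":[0,0,0.56]},{"xyz":[70,-41,1],"turn":[0,0,0.64]},{"xyz":[80,-42,1],"turn":[0,0,0.72]},{"xyz":[90,-43,1],"turn":[0,0,0.8]}]}}

```text
t: 14.88
eef_pos: [399.1, 227.0, 180.3]
tcp_rot: [0.0, 0.956, 0.293, 0.001]
force: [1.6, -1.4, 0.4]
finger_gap: 34.1
grip_force: 0.9
```

```bash
python3 swing.py 1 12  1.04 1.12 1.2 1.28 1.36 1.44 1.52 1.6 1.66 1.7
```

```text
14.875 [399.1 227.  180.3] [ 1.6 -1.4  0.4] [ 0.27  0.39  1.89 -0.    0.86  1.25]
{"xyz": [7, -8, 0] ,"turn": [0.0, -0.0, 0.08] },
{"xyz": [15, -14, 0] ,"turn": [0.0, -0.0, 0.16] },
{"xyz": [23, -20, 0] ,"turn": [0.0, -0.0, 0.24] },
{"xyz": [32, -26, 0] ,"turn": [0.0, -0.0, 0.32] },
{"xyz": [41, -30, 0] ,"turn": [0.0, -0.0, 0.4] },
{"xyz": [51, -34, 0] ,"turn": [0.0, -0.0, 0.48] },
{"xyz": [60, -38, 0] ,"turn": [0.0, -0.0, 0.56] },
{"xyz": [70, -40, 0] ,"turn": [0.0, -0.0, 0.64] },
{"xyz": [78, -41, 0] ,"turn": [0.0, -0.0, 0.7] },
{"xyz": [83, -42, 0] ,"turn": [0.0, -0.0, 0.74] },
```

>>> {"fn": "send_rows", "kwargs": {"increments": [{"xyz":[7,-8,0],"turn":[0,0,0.08]},{"xyz":[15,-14,0],"turn":[0,0,0.16]},{"xyz":[23,-20,0],"turn":[0,0,0.24]},{"xyz":[32,-26,0],"turn":[0,0,0.32]},{"xyz":[41,-30,0],"turn":[0,0,0.4]},{"xyz":[51,-34,0],"turn":[0,0,0.48]},{"xyz":[60,-38,0],"turn":[0,0,0.56]},{"xyz":[70,-40,0],"turn":[0,0,0.64]},{"xyz":[78,-41,0],"turn":[0,0,0.7]},{"xyz":[83,-42,0],"turn":[0,0,0.74]}]}}

```text
t: 16.12
eef_pos: [443.6, 308.0, 180.1]
tcp_rot: [0.0, 0.997, -0.072, 0.001]
force: [0.2, -1.6, -0.3]
finger_gap: 33.9
grip_force: 0.9
```

```bash
python3 swing.py 1 12  1.7; python3 swing.py 1 4  1.7
```

```text
16.125 [443.6 308.  180.1] [ 0.2 -1.6 -0.3] [ 0.4   0.48  1.7  -0.    0.96  2.12]
{"xyz": [1, 0, 0] ,"turn": [0.0, -0.0, -0.0] },
16.125 [443.6 308.  180.1] [ 0.2 -1.6 -0.3] [ 0.4   0.48  1.7  -0.    0.96  2.12]
{"xyz": [1, 8, 0] ,"turn": [0.0, -0.0, -0.0] },
```

Centring on the bar, then lifting clear.

>>> {"fn": "send_rows", "kwargs": {"increments": [{"xyz":[1,0,0],"turn":[0,0,0]},{"xyz":[1,8,0],"turn":[0,0,0]},{"xyz":[1,8,0],"turn":[0,0,0]},{"xyz":[1,8,-40],"turn":[0,0,0]},{"xyz":[1,8,-90],"turn":[0,0,0]},{"xyz":[1,8,-150],"turn":[0,0,0]},{"xyz":[1,8,-200],"turn":[0,0,0]},{"xyz":[1,8,-200],"turn":[0,0,0]}]}}

```text
t: 17.12
eef_pos: [445.1, 300.8, 384.2]
tcp_rot: [-0.002, 0.997, -0.072, 0.005]
force: [-0.4, 0.6, -0.2]
finger_gap: 34.1
grip_force: 0.0
```

```bash
python3 - <<'E'
from bench import r
from h import *
p=np.load("p.npy");s=r.read_state();print(s["t"],s["eef_pos"].round(1),s["force"].round(1))
a=r.camera("top");w=a["img"][140:340,300:566,::-1].repeat(3,0).repeat(3,1)
cv2.imwrite("pics/t5.png",w)
b=r.camera("side");cv2.imwrite("pics/s5.png",b["img"][:,:,::-1])
for sd in(1,-1):
  for th in(1.57,1.7): print(sd,th,((proj(a,T(p,[door(sd,th,50,74,205),door(sd,th,140,74,205),door(sd,th,163,0,225),door(sd,th,163,34,225)]))-[300,140])*3).round().tolist())
E
```

```text
17.125 [445.1 300.8 384.2] [-0.4  0.6 -0.2]
1 1.57 [[24.0, 333.0], [26.0, 440.0], [114.0, 466.0], [73.0, 466.0]]
1 1.7 [[17.0, 322.0], [5.0, 427.0], [88.0, 464.0], [48.0, 460.0]]
-1 1.57 [[588.0, 325.0], [593.0, 432.0], [513.0, 460.0], [554.0, 460.0]]
-1 1.7 [[594.0, 313.0], [614.0, 419.0], [538.0, 458.0], [579.0, 452.0]]
```

View pics/t5.png

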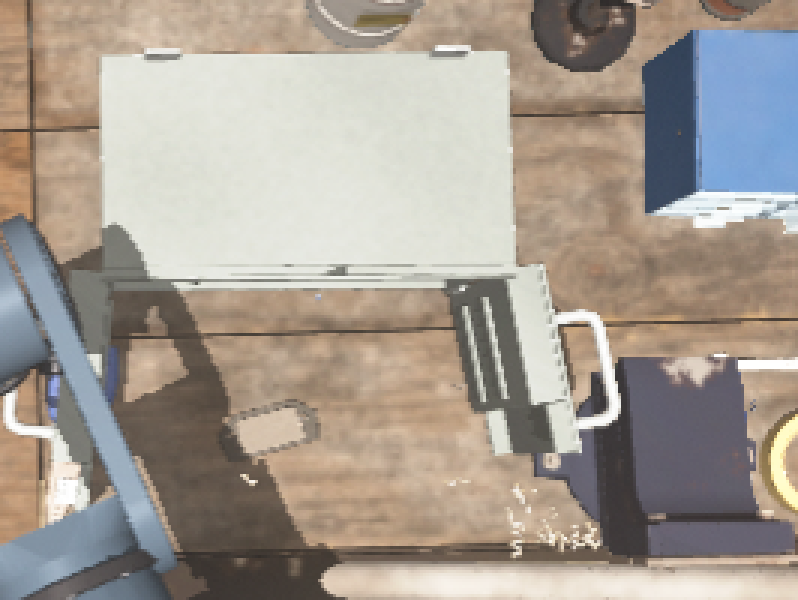

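The right door's handle ends at (614,419) and the left bar is at about column 8. Both match 1.7 rad, past square. The bystanders haven't moved and the arm is clear.

```bash
python3 -c "
from bench import r
print(r.finish_job())"
```

```text
the job is handed in; nothing more can be done
None
```

Job handed in at about 17 s: the right door was opened first, then the bolt was pressed down to its stop, then the left door was opened; both doors stand at about 1.7 rad, and none of the loose items in the last picture (the tin and wrench were outside it) had moved.

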